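# Snap the lid on the model-base tub

## Task

Close up the open blue tub on the painting bench: pick up the blue lid that fits it by its knob, set it in the mouth of the tub and press it straight down until it snaps fully home, then let go. Leave the smaller orange lid and the glass jar where they are.

Things in the scene. Friction and masses are not known exactly. Their poses are not given: they have to be found in the camera images.
- tub: open round blue tub on a thin black rubber mat, fixed to the bench. 116 mm across, 65 mm high, walls 4 mm, mouth 108 mm. Inside the rim four small sprung white beads catch the lid; set in loosely it rests on them, plate some 13 mm above the rim, and pressed with about 10 N near its middle it snaps past them until its plate meets the rim. Origin: centre of the underside; z up.
- blue_lid: loose blue lid that fits, right way up on the bench, 0.12 kg, round about its z axis. Origin: centre of its underside, z up. Plug 72 mm across at z = 0 widening to 92 mm at z = 22 mm; groove 81 mm; flat plate 130 mm across, z = 32 to 37 mm; upright white cylindrical knob 30 mm across, z = 37 to 72 mm. Home: its origin 33 mm above the tub's, same axis; turn about z is free.
- orange_lid: a smaller loose orange lid of another tub, 98 mm across its plate, same heights and same white knob; does not fit. Origin: centre of its underside. Leave it alone.
- jar: closed glass jar with a steel screw top, 68 mm across, 85 mm high, standing on the bench. Origin: centre of its underside. Leave it alone.
Not all that is in view belongs to the job. Leave any pink look-alike of the blue_lid alone.

How it is judged:
By the outcome, as a careful person would: the job done as asked, in the order asked, and still so for the second after the job is handed in, with the robot touching nothing.
It also fails if it takes over 32 s, if anything falls off the work surface, if the arm or the gripper's body presses on something with over 40 N, if the wrist force passes 120 N, or if a joint passes its speed limit or range.

## Robot

A 6-joint arm with a two-finger parallel gripper is mounted at the origin on the work surface. World frame = base frame: x ahead of the robot, y to its left, z up, the work surface at z = 0. Lengths are in m, angles in rad, forces in N, time in s.
With the tool pointing down it reaches from about 0.3 to 0.875 m from the base axis. Payload 6.4 kg.
Tool frame: the origin (TCP) lies between the finger pads; the fingertips stand 22 mm ahead of it and the grasp point (between the pads) lies 3 mm ahead of it; z points along the fingers, y is the line along which they close (so a half turn about z gives the same grasp; the last joint's range is limited). The gripper opens to 85 mm and grips with 20 to 120 N. Pads are 22 mm wide; open, the fingers measure 114 mm over their backs; the gripper's body (76 mm by 85 mm) begins 54 mm behind the grasp point. The pads swing forward as they close: fully open they stand 13 mm farther back than shut.
Start: joints at [-1.485, 0.181, 1.607, -0, 1.354, -0.206], TCP at [0.165, -0.551, 0.253] pointing down, gripper open.
Joint ranges: [-2.99, 2.99], [-0.89, 2.07], [0.3, 2.58], [-1.14, 4.28], [0, 2.63], [-3.12, 3.12]. Speed limits (rad/s): [2.57, 2.57, 3.01, 3.14, 3.14, 3.14].

## Interface

Orientations are given as a unit quaternion [w, x, y, z].
In Python, from bench import ctrl, imaging, workorder gives the robot as it stands.
- The arm moves only by the shell command python3 -m pendant 'ROWS' [OPENING]. ROWS is JSON, a list of rows, each a list of 4 numbers: the shift along the tool's x, y, z in cm, then the turn about the tool's z in degrees. In form: [[dx, dy, dz, roll], ...]. A call has 1 to 12 rows; each row is the pose to reach, as a shift and turn from the pose commanded when the call began, along the tool's axes at that moment; what a row does not reach only later rows make up. A row lasts 1/12 s, in which the tool goes at most 41.7 mm and 7.16 degrees, less where a joint would pass 70% of its speed; a pose out of reach is approached as far as the arm can. A call with a gripper value outside its range is refused whole. OPENING is the opening, from 0 (shut) to 1 (fully open), set as the call begins (- or left out, the last holds). The fingers move at their own pace and stop on an object; the grip force is fixed at half the most. Time passes only in rows, so rows that repeat a pose let the fingers close. It gives the time, the measured TCP pose, the force, the opening and the grip force at its end, in the units of the state.
- ctrl.get_obs(): the state, without advancing time (a new reading comes with each control period).
- imaging.camera(name): name is "scene" or "top" or "wrist"; returns the picture (480x640x3 uint8, red, green, blue); there is no depth.
- imaging.camera_info(name): a dict with "K" (3x3 intrinsics, pixels), "T" (4x4, takes a point from camera to world coordinates); the wrist camera has in their place "tool_from_camera" (4x4, takes a point from camera to tool coordinates, whose origin is the TCP and whose axes are the flange's). Camera axes: x right, y up, looking along -z (the intrinsics and any distortion apply to the point x, -y, -z); pixel columns grow to the right and rows downward; lengths in m; the calibration is good to about 2 mm. A picture is of the moment at which its call begins: read the wrist's pose just before it. camera_info takes no time and is no camera call.
- workorder.hand_in(): hands the job in; it is judged then, once.
The state is a dict: "time_s": time; "q": joint angles; "dq": joint speeds; "joint_efforts": joint torques, N m; "eef_pos": TCP position; "eef_rot": TCP orientation; "wrist_force": force on the tool from outside, world axes, zero at the start; "torque": the same for the moment, N m; "opening": opening from 0.0 (shut) to 1.0 (fully open); "grasp_force": force on a finger pad.
Only numpy, scipy, OpenCV 4.12 (cv2) and the standard library are available. Lean on these libraries where they do the work, as an engineer would, in place of code of your own. Each camera call takes 0.05 s, during which the arm holds its last target. There are 200 camera calls.

## Working session

There is one attempt and no reset: what is moved stays moved. The work goes in short steps, Python scripts to look and compute and a shell command to move; the robot and the scene stay as the last step left them, time stands still between calls to the robot, and variables do not carry over. Pictures are saved under pics/ and viewed, at most 10 in all, crops included, and the job is handed in when it is done.

```bash
mkdir -p pics; python3 - <<'E'
from bench import ctrl, imaging
import cv2, numpy as np
o=ctrl.get_obs(); print(o)
for n in ["top","scene"]:
    im=imaging.camera(n); cv2.imwrite(f"pics/{n}0.png",im[:,:,::-1])
    i=imaging.camera_info(n); print(n,{k:np.round(v,4).tolist() if not isinstance(v,str) else v for k,v in i.items()})
i=imaging.camera_info("wrist"); print({k:np.round(v,4).tolist() if not isinstance(v,str) else v for k,v in i.items()})
E
```

```text
{'time_s': 0.0, 'q': array([-1.48531169e+00,  1.81549035e-01,  1.60803682e+00, -2.30031164e-06,
        1.35384224e+00, -2.06288828e-01]), 'dq': array([ 4.45706986e-05, -1.07658368e-03,  1.85169556e-03,  6.60849805e-05,
       -7.02755439e-05, -1.51065931e-03]), 'joint_efforts': array([-7.06008905e-04, -4.44863605e+01, -3.51342773e+01, -2.95947866e-04,
        8.90868221e-03, -1.07298303e-05]), 'eef_pos': array([ 0.16537446, -0.55013982,  0.25236573]), 'eef_rot': array([-9.16115606e-04,  9.89376938e-01,  1.45369986e-01,  5.42776780e-05]), 'wrist_force': array([ 0.35270555, -0.57430016,  0.20786075]), 'torque': array([ 0.00771043,  0.00419198, -0.00969706]), 'grasp_force': 0.0, 'opening': 1.0029747588723152}
top {'K': [[491.6963, 0.0, 318.9345], [0.0, 491.6963, 243.3231], [0.0, 0.0, 1.0]], 'T': [[0.0022, 0.998, -0.0636, 0.4365], [-0.9999, 0.0012, -0.0172, -0.0917], [-0.0171, 0.0636, 0.9978, 1.037], [0.0, 0.0, 0.0, 1.0]]}
scene {'K': [[472.6433, 0.0, 305.8083], [0.0, 472.6433, 241.9598], [0.0, 0.0, 1.0]], 'T': [[-0.3185, -0.5733, 0.7549, 1.3171], [0.9476, -0.1726, 0.2687, 0.2204], [-0.0238, 0.801, 0.5982, 0.697], [0.0, 0.0, 0.0, 1.0]]}
{'K': [[339.4643, 0.0, 317.6427], [0.0, 339.4643, 239.2401], [0.0, 0.0, 1.0]], 'tool_from_camera': [[0.0011, 0.9612, 0.2759, 0.0696], [1.0, -0.001, -0.0005, 0.0007], [-0.0002, 0.2759, -0.9612, -0.1199], [0.0, 0.0, 0.0, 1.0]]}
```

View pics/top0.png

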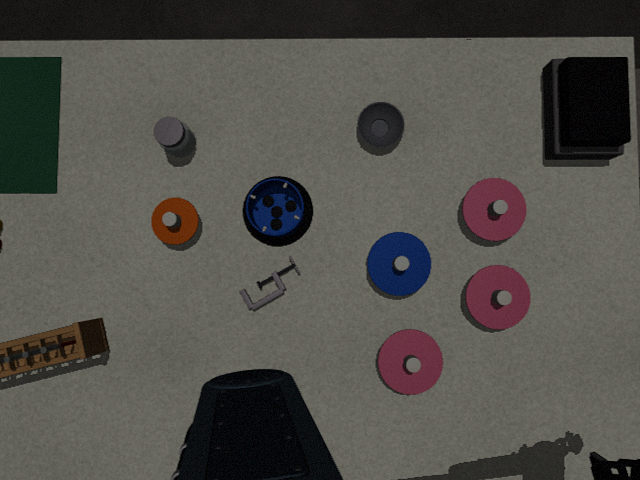

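View pics/scene0.png

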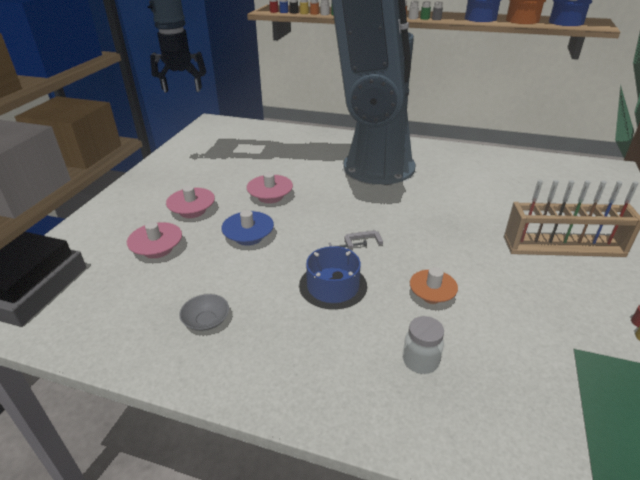

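Top view: the blue lid is at (399,264), the pink look-alikes at (494,209), (498,297) and (410,362), the smaller orange lid at (175,221), the tub at (277,210) and the jar at (172,133). The only blue plate with a knob is (399,264), so that is the lid. Next I'll confirm it in an enlarged crop and measure.

```bash
cat > h.py <<'E'
import numpy as np, cv2
from bench import ctrl, imaging
from scipy.spatial.transform import Rotation as R
def tool():
    o=ctrl.get_obs(); T=np.eye(4); w,x,y,z=o['eef_rot']; T[:3,:3]=R.from_quat([x,y,z,w]).as_matrix(); T[:3,3]=o['eef_pos']; return T
def ray(name,uv,z,Tt=None):
    i=imaging.camera_info(name); T=i['T'] if name!='wrist' else Tt@i['tool_from_camera']; K=np.array(i['K'])
    d=np.array([(uv[0]-K[0,2])/K[0,0],-(uv[1]-K[1,2])/K[1,1],-1.]); T=np.array(T)
    d=T[:3,:3]@d; p=T[:3,3]; return p+d*(z-p[2])/d[2]
def blobs(m,amin):
    cs,_=cv2.findContours(m.astype(np.uint8),cv2.RETR_EXTERNAL,cv2.CHAIN_APPROX_NONE)
    return sorted([c for c in cs if cv2.contourArea(c)>amin],key=cv2.contourArea,reverse=True)
E
python3 - <<'E'
from h import *
im=cv2.imread('pics/top0.png'); hsv=cv2.cvtColor(im,cv2.COLOR_BGR2HSV)
H,S,V=cv2.split(hsv)
m=(abs(H.astype(int)-110)<14)&(S>120)&(V>50); m[350:]=0
for c in blobs(m,200):
    c=cv2.convexHull(c); e=cv2.fitEllipse(c); print(e, 'z37',ray('top',e[0],.037),'z65',ray('top',e[0],.067))
w=np.zeros_like(m); w[235:295,370:430]=1
for c in blobs(w&(S<60)&(V>100),30):
    (u,v),r=cv2.minEnclosingCircle(c); print('knob',u,v,r,ray('top',(u,v),.072))
cv2.imwrite('pics/crop.png',cv2.resize(im[165:305,230:440],None,fx=3.8,fy=3.8,interpolation=cv2.INTER_CUBIC))
E
```

```text
((398.7991943359375, 263.4575500488281), (63.04259490966797, 63.59107971191406), 129.55702209472656) z37 [ 0.45947048 -0.23652046  0.037     ] z65 [ 0.45878062 -0.23217636  0.067     ]
((274.3043518066406, 206.70428466796875), (56.755210876464844, 57.67695236206055), 70.31689453125) z37 [0.57533608 0.0172169  0.037     ] z65 [0.57117012 0.01394859 0.067     ]
knob 401.6836853027344 262.73468017578125 6.815975189208984 [ 0.46008939 -0.23709168  0.072     ]
knob 421.5 286.0 10.965956687927246 [ 0.41483594 -0.27522731  0.072     ]
knob 422.5 241.5 9.192488670349121 [ 0.50176821 -0.27813532  0.072     ]
knob 376.5 241.0 8.846003532409668 [ 0.50265397 -0.18813916  0.072     ]
```

View pics/crop.png

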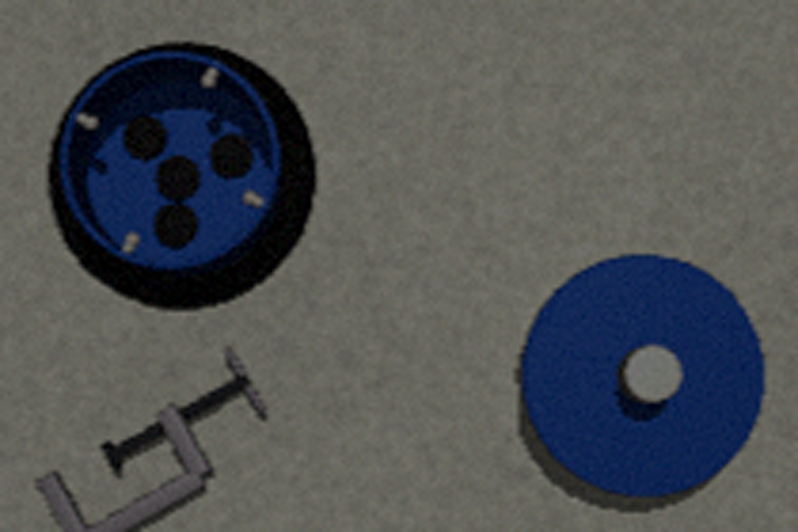

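The crop confirms it: the blue lid with its white knob is at crop (653,373), and the open tub with four beads is at crop (170,160). Now I'll move above the lid.

```bash
python3 -m pendant '[[2,-1.2,0,0],[5,-3,0,0],[8.5,-5,0,0],[12,-7,0.5,0],[15.5,-9,1,0],[19,-11,1.5,0],[22.5,-13,2,0],[26,-15,2.5,0],[29.5,-17,3,0],[33,-19,3.5,0],[36,-20.7,4,0],[37.3,-21.5,4,0]]' 1; python3 -m pendant '[[0,0,0,0],[0,0,0,0]]'; python3 - <<'E'
from h import *
T=tool(); im=imaging.camera('wrist')[:,:,::-1].copy(); cv2.imwrite('pics/w1.png',im)
print(T.round(4))
hsv=cv2.cvtColor(im,cv2.COLOR_BGR2HSV);H,S,V=cv2.split(hsv)
m=(abs(H.astype(int)-110)<14)&(S>120)&(V>40)
for c in blobs(m,800):
    h=cv2.convexHull(c); e=cv2.fitEllipse(h); print('plate',e,ray('wrist',e[0],.037,T))
    f=np.zeros(m.shape,np.uint8); cv2.fillPoly(f,[h],1); f=cv2.erode(f,np.ones((9,9)))
    for k in blobs((f>0)&(S<70)&(V>70),60):
        (u,v),r=cv2.minEnclosingCircle(k); print('knob',u,v,r,cv2.boundingRect(k),ray('wrist',(u,v),.072,T))
E
```

```text
time_s: 1.1
eef_pos: [0.4623, -0.2337, 0.2119]
eef_rot: [-0.001, 0.989, 0.147, -0.0]
wrist_force: [-0.2, -0.1, -0.2]
opening: 1.0
grasp_force: 0.0
time_s: 1.27
eef_pos: [0.4609, -0.2368, 0.2129]
eef_rot: [-0.0, 0.989, 0.147, -0.0]
wrist_force: [-0.4, 0.1, 0.5]
opening: 1.001
grasp_force: 0.0
[[ 9.570e-01  2.900e-01 -9.000e-04  4.609e-01]
 [ 2.900e-01 -9.570e-01  3.000e-04 -2.368e-01]
 [-8.000e-04 -5.000e-04 -1.000e+00  2.129e-01]
 [ 0.000e+00  0.000e+00  0.000e+00  1.000e+00]]
plate ((317.5143737792969, 220.18734741210938), (139.59548950195312, 143.40943908691406), 88.0261459350586) [ 0.46328591 -0.23671213  0.037     ]
knob 317.0 230.5 21.10104751586914 (300, 210, 36, 42) [ 0.46279586 -0.23645917  0.072     ]
plate ((41.031734466552734, 21.028457641601562), (85.7576904296875, 116.15604400634766), 56.68742752075195) [0.55100781 0.01106209 0.037     ]
knob 72.0 29.0 8.602425575256348 (66, 21, 15, 16) [ 0.54952848 -0.03642624  0.072     ]
```

View pics/w1.png

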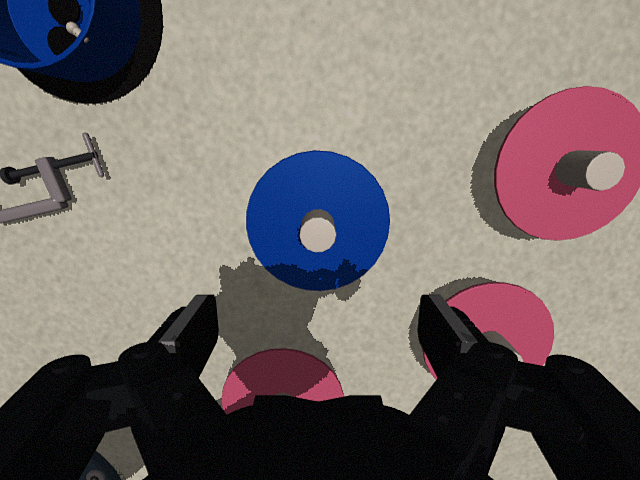

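The wrist view shows the blue plate centred at (318,220) with its knob at (318,235), clear of its neighbours. The lid is at about (0.462, -0.237), so I'll descend and grasp.

```bash
python3 -m pendant '[[0,0,2,0],[0,0,5,0],[0,0,8,0],[0,0,11,0],[0.1,0,13.3,0],[0.1,0,14.5,0],[0.1,0,14.8,0],[0.1,0,14.8,0],[0.1,0,14.8,0]]'; python3 -m pendant '[[0,0,0,0],[0,0,0,0],[0,0,0,0],[0,0,0,0],[0,0,0,0],[0,0,0,0],[0,0,0,0],[0,0,0,0],[0,0,0,0],[0,0,0,0]]' 0.2
```

```text
time_s: 2.07
eef_pos: [0.4623, -0.2384, 0.0666]
eef_rot: [0.001, 0.989, 0.145, 0.001]
wrist_force: [0.5, 0.1, 0.4]
opening: 0.999
grasp_force: 0.0
time_s: 2.9
eef_pos: [0.4622, -0.2374, 0.066]
eef_rot: [0.0, 0.989, 0.146, 0.0]
wrist_force: [-1.4, 1.1, 6.0]
opening: 0.333
grasp_force: 59.5
```

```bash
python3 -m pendant '[[0,0,-0.5,0],[0,0,-2,0],[0,0,-4.5,0],[0,0,-7,0],[0,0,-9.5,0],[0,0,-11.5,0],[0,0,-13,0],[0,0,-13,0]]'; python3 -m pendant '[[0.3,-1,0,0],[0.8,-3,0,0],[1.4,-6,0,0],[2,-9,0,0],[2.7,-12,0,0],[3.4,-15,0,0],[4,-17.5,0,0],[4.4,-19.5,0,0],[4.7,-20.6,0,0],[4.7,-20.8,0,0],[4.7,-20.8,0,0],[4.7,-20.8,0,0]]'; python3 - <<'E'
from h import *
T=tool(); im=imaging.camera('wrist')[:,:,::-1].copy(); cv2.imwrite('pics/w2.png',im)
t=imaging.camera('top')[:,:,::-1].copy(); cv2.imwrite('pics/top2.png',t)
np.save('T2.npy',T); print(T[:3,3])
E
```

```text
time_s: 3.57
eef_pos: [0.4632, -0.2383, 0.1987]
eef_rot: [0.002, 0.989, 0.145, 0.002]
wrist_force: [0.2, 0.2, -2.2]
opening: 0.334
grasp_force: 59.3
time_s: 4.57
eef_pos: [0.4468, -0.025, 0.1948]
eef_rot: [0.0, 0.989, 0.145, -0.0]
wrist_force: [-0.0, 0.2, -1.7]
opening: 0.332
grasp_force: 59.4
[ 0.44684571 -0.02498813  0.19482768]
```

View pics/w2.png

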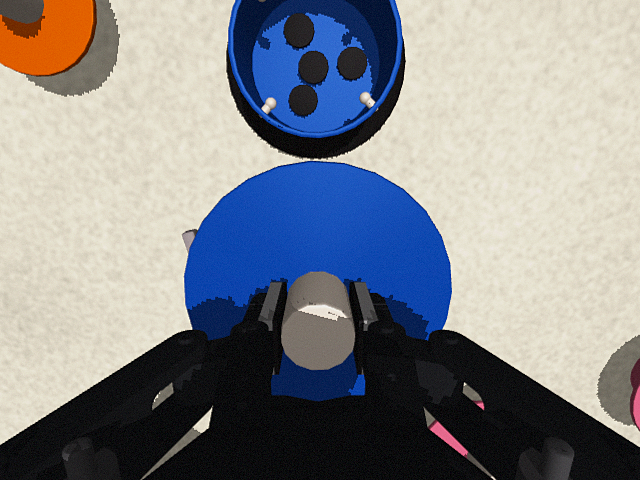

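The wrist view shows the knob held squarely between the pads at (318,330). The tub's mouth is ahead, with its rim running from column 228 to 405 and its lower edge at row 138. Next I'll fit the known 58 mm rim circle to rim pixels cast onto the rim plane, in both views.

```bash
python3 - <<'E'
from h import *
from scipy.optimize import least_squares
T=np.load('T2.npy'); z=.067
def go(name,f,roi,T,vmin):
    im=cv2.imread(f);H,S,V=cv2.split(cv2.cvtColor(im,cv2.COLOR_BGR2HSV))
    m=(abs(H.astype(int)-110)<16)&(S>100)&(V>vmin); r=np.zeros_like(m); a,b,c,d=roi; r[a:b,c:d]=1; m&=r
    h=cv2.convexHull(np.vstack(blobs(m,15)))[:,0]; h=h[h[:,1]>2]
    P=np.array([ray(name,p,z,T)[:2] for p in h.astype(float)])
    for R in (.058,None):
        g=(lambda p:np.hypot(*(P-p[:2]).T)-(R or p[2]))
        s=least_squares(g,[.571,.014,.058][:2 if R else 3],loss='soft_l1',f_scale=.001); print(name,s.x.round(4),'rms',np.sqrt((g(s.x)**2).mean()).round(4),len(P))
    return s.x
go('wrist','pics/w2.png',(0,150,200,430),T,70)
go('top','pics/top0.png',(165,255,235,320),None,55)
print(T.round(4)[:3,:2])
E
```

```text
wrist [0.5718 0.0135] rms 0.0008 42
wrist [0.5704 0.0133 0.0568] rms 0.0001 42
top [0.5717 0.014 ] rms 0.0011 34
top [0.5715 0.014  0.057 ] rms 0.0003 34
[[ 9.577e-01  2.877e-01]
 [ 2.877e-01 -9.577e-01]
 [-8.000e-04  0.000e+00]]
```

```bash
python3 - <<'E'
from h import *
from scipy.optimize import least_squares
T=np.load('T2.npy'); im=cv2.imread('pics/w2.png');H,S,V=cv2.split(cv2.cvtColor(im,cv2.COLOR_BGR2HSV))
m=(abs(H.astype(int)-110)<16)&(S>100)&(V>70); m[:155]=0; m[295:]=0
h=max(blobs(m,500),key=cv2.contourArea)[:,0]; h=cv2.convexHull(h)[:,0]; h=h[h[:,1]<290].astype(float)
P=np.array([ray('wrist',p,T[2,3]-.029,T)[:2] for p in h])
s=least_squares(lambda p:np.hypot(*(P-p[:2]).T)-p[2],[.45,-.025,.065],loss='soft_l1',f_scale=.001)
c=s.x[:2]; print(s.x, np.sqrt((s.fun**2).mean()),'offset tool xy',T[:2,:2].T@(c-T[:2,3]))
for t in ([.571,.0135],): print('move tool xy from lid centre',T[:2,:2].T@(np.array(t)-c),'from tcp',T[:2,:2].T@(np.array(t)-T[:2,3]))
E
```

```text
[ 0.44514871 -0.02631801  0.0637911 ] 0.00012197675511420341 offset tool xy [-0.00200782  0.00078553]
move tool xy from lid centre [ 0.13198588 -0.00193375] from tcp [ 0.12997806 -0.00114823]
```

```bash
python3 -m pendant '[[1,0,0,0],[3,0,0,0],[6,-0.1,0,0],[9,-0.1,0,0],[11.5,-0.1,0,0],[12.8,-0.2,0,0],[13.1,-0.2,0,0],[13.1,-0.2,0,0],[13.1,-0.2,0,0]]'; python3 -m pendant '[[0,0,0.5,0],[0,0,2,0],[0,0,4,0],[0,0,5.5,0],[0,0,6.5,0],[0,0,7,0],[0,0,7,0],[0,0,7,0]]'
```

```text
time_s: 5.42
eef_pos: [0.5714, 0.0147, 0.1947]
eef_rot: [-0.0, 0.989, 0.145, -0.001]
wrist_force: [-0.7, -0.4, -1.3]
opening: 0.333
grasp_force: 59.4
time_s: 6.08
eef_pos: [0.572, 0.0149, 0.1257]
eef_rot: [0.0, 0.989, 0.145, 0.0]
wrist_force: [0.8, -0.5, -0.9]
opening: 0.329
grasp_force: 59.4
```

```bash
python3 -m pendant '[[0,0,0.3,0],[0,0,0.6,0],[0,0,0.9,0],[0,0,1.1,0],[0,0,1.2,0],[0,0,1.3,0],[0,0,1.3,0],[0,0,1.3,0]]'; python3 -m pendant '[[0,0,0.15,0],[0,0,0.3,0],[0,0,0.45,0],[0,0,0.45,0],[0,0,0.45,0]]'
```

```text
time_s: 6.75
eef_pos: [0.5724, 0.0151, 0.1126]
eef_rot: [0.0, 0.989, 0.145, 0.001]
wrist_force: [1.9, 0.1, -0.6]
opening: 0.332
grasp_force: 59.5
time_s: 7.17
eef_pos: [0.572, 0.015, 0.1078]
eef_rot: [0.0, 0.989, 0.145, 0.0]
wrist_force: [2.9, -0.2, 1.5]
opening: 0.332
grasp_force: 59.8
```

```bash
python3 -m pendant '[[0.1,0,0.1,0],[0.1,0,0.2,0],[0.1,0,0.35,0],[0.1,0,0.5,0],[0.1,0,0.6,0],[0.1,0,0.6,0]]'
```

```text
time_s: 7.67
eef_pos: [0.5718, 0.0156, 0.1006]
eef_rot: [-0.0, 0.989, 0.145, -0.001]
wrist_force: [1.1, -0.5, -3.2]
opening: 0.331
grasp_force: 59.3
```

```bash
python3 -m pendant '[[0,0,0.1,0],[0,0,0.2,0],[0,0,0.3,0],[0,0,0.3,0],[0,0,0.3,0]]'
```

```text
time_s: 8.08
eef_pos: [0.5728, 0.0155, 0.0991]
eef_rot: [-0.0, 0.989, 0.145, -0.0]
wrist_force: [-2.2, 0.3, 2.0]
opening: 0.331
grasp_force: 59.7
```

```bash
python3 -m pendant '[[0,0,0.1,0],[0,0,0.2,0],[0,0,0.2,0],[0,0,0.2,0]]'
```

```text
time_s: 8.42
eef_pos: [0.5728, 0.0155, 0.099]
eef_rot: [0.0, 0.989, 0.146, -0.0]
wrist_force: [-9.1, 1.5, 17.0]
opening: 0.331
grasp_force: 61.5
```

Force rises sharply with no further travel, so the lid is on the rim. I'll relieve the load, release and rise, then check.

```bash
python3 -m pendant '[[0,0,-0.1,0],[-0.1,0,-0.3,0],[-0.1,0,-0.3,0]]'; python3 -m pendant '[[0,0,0,0],[0,0,0,0],[0,0,0,0],[0,0,0,0],[0,0,0,0],[0,0,0,0],[0,0,0,0]]' 0.8;  python3 -m pendant '[[0,0,-0.5,0],[0,0,-2,0],[0,0,-4.5,0],[0,0,-7.5,0],[0,0,-10,0],[-2,0,-12,0],[-4,0,-12.5,0],[-6,0,-12.5,0],[-7,0,-12.5,0],[-7,0,-12.5,0],[-7,0,-12.5,0]]'; python3 - <<'E'
from h import *
T=tool(); im=imaging.camera('wrist')[:,:,::-1].copy(); cv2.imwrite('pics/w3.png',im)
s=imaging.camera('scene')[:,:,::-1].copy(); cv2.imwrite('pics/s3.png',cv2.resize(s[200:360,270:480],None,fx=3.6,fy=3.6,interpolation=cv2.INTER_CUBIC))
H,S,V=cv2.split(cv2.cvtColor(im,cv2.COLOR_BGR2HSV))
m=(abs(H.astype(int)-110)<16)&(S>100)&(V>50)
e=cv2.fitEllipse(cv2.convexHull(blobs(m,800)[0])); print(e,ray('wrist',e[0],.072,T) ,T[:3,3])
E
```

```text
time_s: 8.67
eef_pos: [0.5719, 0.0151, 0.0999]
eef_rot: [0.0, 0.989, 0.145, 0.0]
wrist_force: [-0.4, -0.4, -1.5]
opening: 0.332
grasp_force: 59.4
time_s: 9.25
eef_pos: [0.5718, 0.0151, 0.0998]
eef_rot: [-0.0, 0.989, 0.145, -0.0]
wrist_force: [0.4, -0.5, -0.6]
opening: 0.799
grasp_force: 0.0
time_s: 10.17
eef_pos: [0.505, -0.0051, 0.225]
eef_rot: [0.0, 0.989, 0.145, 0.0]
wrist_force: [-0.0, -0.3, -0.9]
opening: 0.799
grasp_force: 0.0
((317.32025146484375, 139.94607543945312), (164.59829711914062, 171.0778350830078), 0.7231235504150391) [0.57327713 0.01483026 0.072     ] [ 0.50497613 -0.00506281  0.22497465]
```

View pics/s3.png

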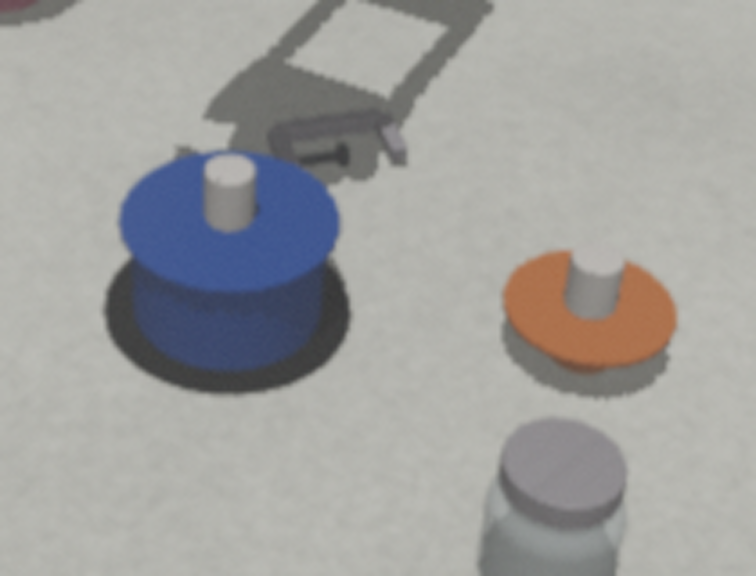

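View pics/w3.png

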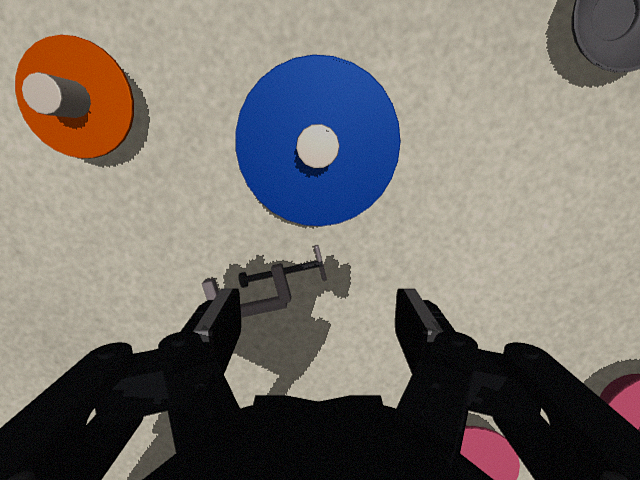

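The scene crop shows the lid sitting level on the rim at (230,220) with no gap. The wrist view shows it centred at (317,140) and untouched, with the orange lid and jar where they were. The lid stopped 33 mm up, which matches home, so I'll hand in.

```bash
python3 -c "
from bench import workorder; print(workorder.hand_in())"
```

```text
the job is handed in; nothing more can be done
None
```

The blue lid is pressed home on the tub and released, the orange lid and jar were not touched, and the job was handed in with about 10 s on the robot's clock.

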